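# Set the still-life light mirror to its noted tilt

### The arm

A 6-joint arm with a two-finger parallel gripper is mounted at the origin on a cart in front of the work surface, level with it; the furniture and walls round the work are solid. World frame = base frame: x ahead of the robot, y to its left, z up, the work surface at z = 0. Lengths are in mm, angles in rad, forces in N, time in s.
With the tool pointing down it reaches from about 300 to 850 mm from the base axis. Payload 5.4 kg.
Tool frame: the origin (TCP) lies on the centre line of the jaws, within the pads' length; the fingertips stand 19 mm ahead of it and the grasp point (between the pads) is the TCP; z points along the fingers, y is the line along which they close (so a half turn about z gives the same grasp; the last joint's range is limited). The gripper opens to 85 mm and grips with 20 to 120 N. Pads are 22 mm wide; open, the fingers measure 114 mm over their backs; the gripper's body (76 mm by 85 mm) begins 54 mm behind the grasp point. The pads swing forward as they close: fully open they stand 13 mm farther back than shut.
Start: joints at [-1.316, 0.158, 1.597, -0, 1.386, -0.21], TCP at [257.715, -513.993, 218.099] pointing down, gripper open.
Joint ranges: [-2.91, 2.91], [-0.94, 2.29], [0.18, 2.7], [-1.29, 4.43], [0.17, 2.64], [-3, 3]. Speed limits (rad/s): [2.57, 2.57, 3.14, 3.14, 3.14, 3.14].

### API

Orientations are given as a unit quaternion [w, x, y, z].
In Python, from bench import bot, kin, vision, ticket, readout gives the robot as it stands. The module is installed in compiled form; this text tells all that it offers. Calls block until the motion is done:
- bot.movep(position, orientation): joint-space move of the TCP to a pose.
- bot.line_to(position, rate=150, rotation=None): straight line of the TCP; rotation=None keeps the orientation; rate is the mean speed in mm/s.
- bot.move_joints(angles): joint-space move.
- bot.gripper_to(opening, f_grip=None): finger opening in mm; f_grip is the grip in N (None keeps the last); returns when the fingers have stopped.
- bot.hold(seconds).
- kin.solve_ik(position, orientation): joint angles nearest the present ones, or None.
- vision.grab_frame(name): name is "side" or "top"; returns a dict with "frame" (384x512x3 uint8, red, green, blue), "fx", "fy", "cx", "cy" (pixels), "T" (4x4, takes a point from camera to world coordinates). Camera axes: x right, y down, z forward; pixel columns grow to the right and rows downward; lengths in mm; the calibration is good to about 2 mm. A picture is of the moment at which its call begins. There is no depth.
A pose or a line that the arm cannot do raises bot.PlanningError and nothing moves.
- ticket.sign_off(): hands the job in; it is judged then, once.
Readings, each from a call of its own:
- readout.get_clock(): time.
- readout.get_joint_pos(): joint angles.
- readout.get_qvel(): joint speeds.
- readout.get_joint_torque(): joint torques, N m.
- readout.get_ee_pos(): TCP position.
- readout.get_tcp_rot(): TCP orientation.
- readout.get_contact_force(): force on the tool from outside, world axes, zero at the start.
- readout.get_ft_torque(): the same for the moment, N m.
- readout.get_width(): finger opening in mm.
- readout.get_grasp_force(): force on a finger pad.
Only numpy, scipy, OpenCV 4.12 (cv2) and the standard library are available. Lean on these libraries where they do the work, as an engineer would, in place of code of your own. Each camera call takes 0.05 s, during which the arm holds its last target. There are 200 camera calls.

### The job

Tilt the light mirror back to its noted setting, which is marked by the brass rider on each of its two small scales. With a fingertip press gently on the rubber pads at the corners of its frame until each steel pointer stands level with the brass point of its rider, then let go and leave it so. Press only: do not touch the round glass, the pointers or the riders, do not pinch, lift or shift the mirror, and leave the things around it alone.

Things in the scene. Friction and masses are not known exactly. Their poses are not given: they have to be found in the camera images.
- mirror_mount: The light mirror that throws daylight on the still life: round glass in a square frame on a tilting mount, standing loose on the table (1.8 kg, rubber feet). Origin: middle of its underside; z up, x from corner A to corner C, y from corner B to corner D. Round grey foot, 188 mm across, top 14 mm high. The frame tilts on a ball whose centre is 60 mm above the table, so untilted pads are 84 mm high.
- mirror_frame: square aluminium frame, 130 mm a side, 6 mm thick, corners rounded; origin at the ball's centre, its top face 20 mm above that along its own z (the frame's normal). It sits on four small coil springs: under the finger a corner first gives 2 to 3 mm and springs back that much when let go, which the pointers do not show. More than 30 N on it, also as a knock, fails the job.
- mirror_glass: round mirror glass, 100 mm across, in the middle of the frame, its face 2 mm above the frame's top (2 mm below the pads' tops); same origin and axes as the frame. Not to be touched.
- tilt_a (a joint): tilt about the diagonal B-D, 0 level, positive with corner A down, rad, range -0.27 to 0.27. Stiff ball: a corner pressed at its pad with 6 to 9 N slips down while the opposite corner rises, and it stays where it is when let go. The tilts of A-C and B-D do not affect each other.
- tilt_b (a joint): the same about the diagonal A-C, positive with corner B down.
- pad_a (a point): centre of the top face of the black rubber pad (18 mm across, 4 mm thick) on corner A of the frame, 76 mm out from the middle on the mount's -x side, opposite pad_c. Pressing it lowers pointer_a.
- pad_b (a point): centre of the top face of the black rubber pad (18 mm across, 4 mm thick) on corner B of the frame, 76 mm out from the middle on the mount's -y side, opposite pad_d. Pressing it lowers pointer_b.
- pad_c (a point): centre of the top face of the black rubber pad (18 mm across, 4 mm thick) on corner C of the frame, 76 mm out from the middle on the mount's +x side, opposite pad_a. Pressing it raises pointer_a.
- pad_d (a point): centre of the top face of the black rubber pad (18 mm across, 4 mm thick) on corner D of the frame, 76 mm out from the middle on the mount's +y side, opposite pad_b. Pressing it raises pointer_b.
- pointer_a (a point): tip of the steel needle that sticks out under corner A, 124 mm from the ball's centre and level with it when untilted. It belongs to the stiff cradle below the springs, so it moves only when the ball slips: 1.6 mm for each mm that pad_a is pushed down beyond the springs' give.
- pointer_b (a point): the same under corner B.
- mark_a (a point): brass point of the rider on the scale at corner A: pointer_a must come to this height (z). It stands 50 to 72 mm above the table. The scale, an upright rule 14 mm wide with 5 mm divisions, stands 118 mm from the mount's middle, its centre 14.5 mm to one side of the corner's line, its top 98 mm above the table.
- mark_b (a point): brass point of the rider on the scale at corner B: pointer_b must come to this height (z).
- needles: the two steel pointer needles, 4.5 mm thick; not to be touched.
- rider_a: brass rider with a thumbscrew, 9 x 17 x 7 mm, clamped on the upright scale at corner A; not to be touched.
- rider_b: the same on the scale at corner B.
- goblet: small smoked glass cup on a foot, 46 mm across, 73 mm high, subject of the still life; origin under its middle; leave alone.
- kneaded_eraser: grey lump of kneaded eraser, 30 x 38 x 17 mm; leave alone.
- brass_sharpener: small brass pencil sharpener, 15 x 24 x 13 mm; leave alone.
- tube_white: white paint tube with a black cap, lying, 32 x 99 x 24 mm; leave alone.

How it is judged (in metres and radians):
At the end, for the whole second after the job is handed in: Each pointer rests within 2.5 mm (half a scale division) of the height of its rider's brass point, and the mirror is let go and at rest (z of pointer_a in the frame of mark_a between -0.0025 and 0.0025 m and z of pointer_b in the frame of mark_b between -0.0025 and 0.0025 m and linear speed of mirror_mount below 0.01 m/s and angular speed of mirror_frame below 0.05 rad/s); the robot touches nothing.
It fails at once if the round glass, a pointer or a rider was touched (contact force between any of the fingers, the arm and mirror_glass above 0.5 N or contact force between any of the fingers, the arm and needles above 1 N or contact force between any of the fingers, the arm and rider_a above 2 N or contact force between any of the fingers, the arm and rider_b above 2 N).
It fails at once if the mirror was pressed with more than 30 N (contact force between the fingers and mirror_frame above 30 N).
It fails at once if the frame was taken between or beside the fingers instead of pressed with the tips (contact force between the fingers and mirror_frame above 0.5 N and z of the grasp point in the frame of mirror_frame below 0.03 m).
It fails at once if the mirror mount was lifted, tipped or shifted by more than 15 mm (height (world z) of mirror_mount above 0.01 m or angle between mirror_mount's own z axis and vertical above 0.1 rad or distance of mirror_mount from where it was at the start of the episode above 0.015 m).
It fails at once if a thing beside the mirror was moved by more than 15 mm or tipped (distance of any of goblet, kneaded_eraser, brass_sharpener, tube_white from where it was at the start of the episode above 0.015 m or angle between goblet's own z axis and vertical above 0.3 rad).
It also fails if it takes over 45 s, if anything falls off the work surface, if the arm or the gripper's body presses on something with over 40 N, if the wrist force passes 120 N, or if a joint passes its speed limit or range.

## Working session

There is one attempt and no reset: what is moved stays moved. The work goes in short steps, each a Python script; the robot and the scene stay as the last script left them, time stands still between calls to the robot, and variables do not carry over. Pictures are saved under pics/ and viewed, at most 10 in all, crops included, and the job is handed in when it is done.

```bash
mkdir -p pics; python3 - <<'E'
from bench import bot,kin,vision,ticket,readout
import cv2,numpy as np
for n in("top","side"):
    f=vision.grab_frame(n); cv2.imwrite(f"pics/{n}0.png",f["frame"][:,:,::-1]); print(n,f["fx"],f["fy"],f["cx"],f["cy"]);print(np.round(f["T"],3).tolist())
print(readout.get_clock(),readout.get_tcp_rot(),readout.get_contact_force())
E
```

```text
top 394.3982749407715 394.3982749407715 253.55916236995768 190.3871487994159
[[-0.012, -0.988, 0.156, 383.379], [-1.0, 0.015, 0.018, 34.191], [-0.02, -0.155, -0.988, 1000.525], [0.0, 0.0, 0.0, 1.0]]
side 376.0233510992125 376.0233510992125 252.97555738294687 190.8762457214545
[[1.0, -0.019, -0.001, 553.591], [-0.008, -0.486, 0.874, -708.097], [-0.018, -0.874, -0.486, 505.883], [0.0, 0.0, 0.0, 1.0]]
0.1 [-8.56319466e-04  9.73115853e-01  2.30314574e-01  2.79389343e-06] [-0.92879267  0.62792385 -0.27495849]
```

View pics/top0.png

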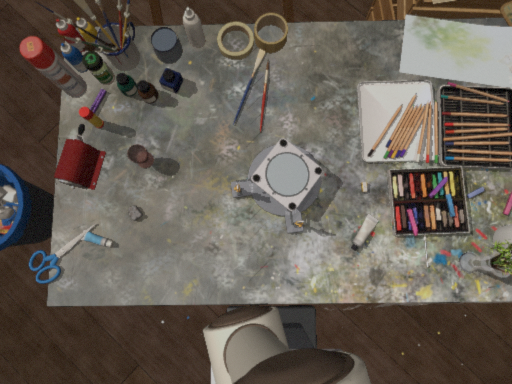

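View pics/side0.png

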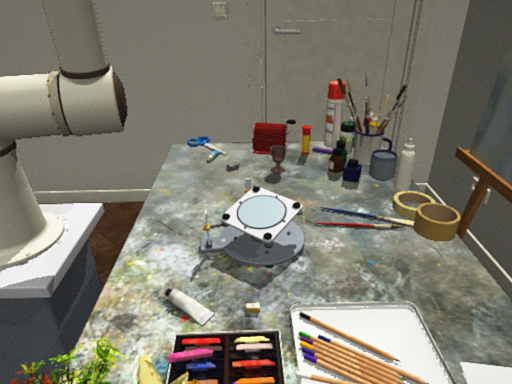

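```bash
python3 - <<'E'
import cv2,numpy as np
t=cv2.imread("pics/top0.png")[130:242,220:335];s=cv2.imread("pics/side0.png")[170:275,190:315]
cv2.imwrite("pics/topc.png",cv2.resize(t,None,fx=5,fy=5,interpolation=cv2.INTER_CUBIC))
cv2.imwrite("pics/sidec.png",cv2.resize(s,None,fx=5.5,fy=5.5,interpolation=cv2.INTER_CUBIC))
E
```

```text
(no output)
```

View pics/topc.png

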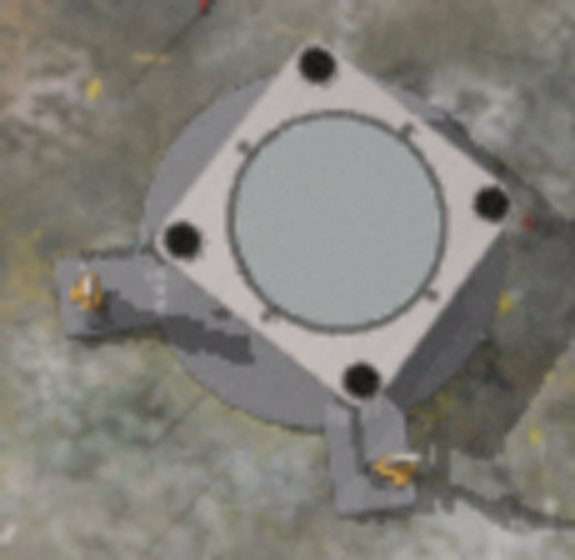

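View pics/sidec.png

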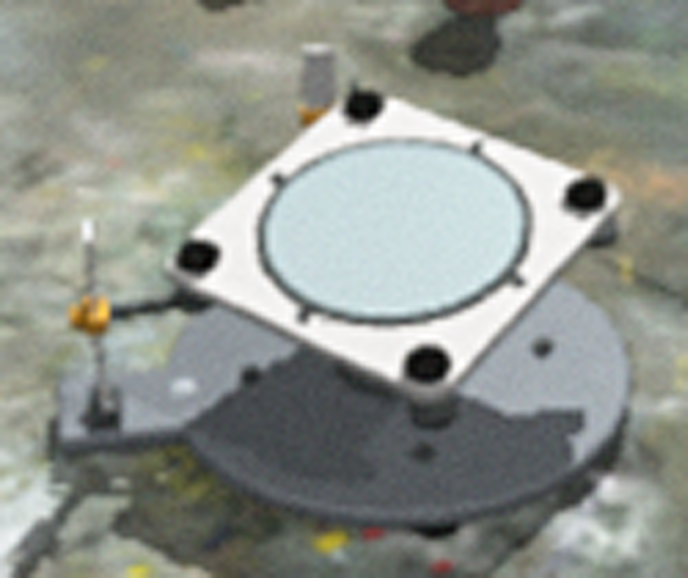

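```bash
cat > h.py <<'E'
import cv2,numpy as np
from bench import vision
def ray(f,p):
    d=f["T"][:3,:3]@np.array([(p[0]-f["cx"])/f["fx"],(p[1]-f["cy"])/f["fy"],1]); return f["T"][:3,3],d/np.linalg.norm(d)
def proj(f,P):
    q=f["T"][:3,:3].T@(np.asarray(P)-f["T"][:3,3]); return np.array([f["cx"]+f["fx"]*q[0]/q[2],f["cy"]+f["fy"]*q[1]/q[2]])
def tri(rays):
    A=sum(np.eye(3)-np.outer(d,d) for o,d in rays); b=sum((np.eye(3)-np.outer(d,d))@o for o,d in rays)
    P=np.linalg.solve(A,b); return P,max(np.linalg.norm(np.cross(P-o,d)) for o,d in rays)
def dark(f,g,r=5):   # darkness-weighted centroid near guess
    im=f["frame"].max(2).astype(float)
    for _ in range(4):
        yy,xx=np.mgrid[:384,:512]; w=np.clip(110-im,0,80)*(np.hypot(xx-g[0],yy-g[1])<r)
        g=np.array([(w*xx).sum(),(w*yy).sum()])/w.sum()
    return g
def brass(f,g,r=7):
    hsv=cv2.cvtColor(f["frame"],cv2.COLOR_RGB2HSV); yy,xx=np.mgrid[:384,:512]
    m=(cv2.inRange(hsv,(8,110,70),(32,255,255))>0)&(np.hypot(xx-g[0],yy-g[1])<r)
    return np.array([xx[m].mean(),yy[m].mean()]),m.sum(),(xx[m].min(),xx[m].max(),yy[m].min(),yy[m].max())
def grab(): return vision.grab_frame("top"),vision.grab_frame("side")
def frame_fit(P):  # P dict of pads A..D -> ball centre xy, yaw, tilts, z bias
    c=np.mean(list(P.values()),0); ac=P["C"]-P["A"]; bd=P["D"]-P["B"]
    ta=np.arctan2(ac[2],np.hypot(*ac[:2])); tb=np.arctan2(bd[2],np.hypot(*bd[:2]))
    n=np.cross(ac,bd); n/=np.linalg.norm(n)
    ball=c-24*n; yaw=np.arctan2(ac[1],ac[0])
    return ball,yaw,ta,tb,np.linalg.norm(ac),np.linalg.norm(bd),n
E
python3 - <<'E'
from h import *
t,s=grab()
gt={"A":(182,240),"B":(361,380),"C":(491,203),"D":(317,64)}; gs={"A":(363,105),"B":(198,257),"C":(428,363),"D":(585,195)}
P={}
for k in "ABCD":
    a=dark(t,(220+gt[k][0]/5-.4,130+gt[k][1]/5-.4)); b=dark(s,(190+gs[k][0]/5.5-.4,170+gs[k][1]/5.5-.4))
    P[k],e=tri([ray(t,a),ray(s,b)]); print(k,a.round(1),b.round(1),P[k].round(1),round(e,2))
ball,yaw,ta,tb,l1,l2,n=frame_fit(P); print("ball",ball,"yaw",yaw,"ta",ta,"tb",tb,l1,l2)
print("pointer dz A,B",-124*np.sin(ta),-124*np.sin(tb))
ex=np.array([np.cos(yaw),np.sin(yaw),0]);ey=np.array([-ex[1],ex[0],0])
for k,g1,g2,ax,sd in(("A",(88,292),(312,115),-ex,ey),("B",(395,468),(90,315),-ey,ex)):
    r1=brass(t,(220+g1[0]/5,130+g1[1]/5)); r2=brass(s,(190+g2[0]/5.5,170+g2[1]/5.5)); print(k,r1,r2)
    Q,e=tri([ray(t,r1[0]),ray(s,r2[0])]); d=Q-ball; print(" rider tri",Q.round(1),e.round(2),"rad,side,dz from ball",d@ax,d@sd,d[2])
    for sg in(1,-1):
        X=ball+118*ax+14.5*sg*sd; 
        print(sg,[(z,proj(s,X+[0,0,z-60]).round(1).tolist(),proj(t,X+[0,0,z-60]).round(1).tolist()) for z in(50,60,72,98)])
    tip=ball+124*ax*np.cos(ta if k=="A" else tb)+[0,0,-124*np.sin(ta if k=="A" else tb)]; print(" tip pix",proj(s,tip).round(1),proj(t,tip).round(1))
E
```

```text
A [256.  177.6] [255.5 188.7] [557.6  44.3  93.2] 0.92
B [291.9 205.8] [225.4 216.3] [492.4 -39.3  74. ] 1.04
C [318.1 170.3] [267.2 236. ] [ 577.9 -104.9   68.4] 1.07
D [283.  142.5] [296.1 205. ] [643.1 -21.1  87.2] 1.14
ball [569.32747311 -26.12961025  57.08041169] yaw -1.4351599799399521 ta -0.16321349301932414 tb 0.08691070609108945 152.63239226784938 152.35679060846928
pointer dz A,B 20.14873849043859 -10.763365477019814
A (array([236.64285714, 189.14285714]), np.int64(14), (np.int64(234), np.int64(239), np.int64(187), np.int64(191))) (array([246.125, 190.625]), np.int64(8), (np.int64(245), np.int64(248), np.int64(190), np.int64(192)))
 rider tri [535.4  91.7  62.5] 0.53 rad,side,dz from ball 121.30294049857409 -17.67265417715013 5.389454874574049
1 [(50, [259.2, 195.7], [236.5, 177.0]), (60, [259.2, 192.1], [236.2, 176.2]), (72, [259.2, 187.8], [235.9, 175.2]), (98, [259.1, 178.3], [235.2, 173.1])]
-1 [(50, [247.5, 196.7], [238.2, 188.5]), (60, [247.4, 193.1], [237.9, 187.8]), (72, [247.3, 188.8], [237.6, 187.0]), (98, [247.0, 179.3], [237.0, 185.2])]
 tip pix [252.9 184.5] [234.8 180.8]
B (array([298.66666667, 223.9047619 ]), np.int64(21), (np.int64(295), np.int64(302), np.int64(222), np.int64(226))) (array([206.2, 227. ]), np.int64(35), (np.int64(203), np.int64(209), np.int64(224), np.int64(230)))
 rider tri [451.3 -55.2  58.4] 1.89 rad,side,dz from ball 120.84231310777544 12.858606783433908 1.3112905145637086
1 [(50, [207.1, 231.9], [298.5, 222.2]), (60, [206.7, 228.0], [298.9, 221.9]), (72, [206.3, 223.2], [299.4, 221.5]), (98, [205.3, 212.6], [300.5, 220.6])]
-1 [(50, [206.6, 224.3], [286.7, 224.0]), (60, [206.2, 220.4], [286.9, 223.7]), (72, [205.8, 215.7], [287.2, 223.3]), (98, [204.8, 205.4], [288.0, 222.5])]
 tip pix [204.3 228.6] [292.9 225.4]
```

```bash
cat > press.py <<'E'
import numpy as np
from bench import bot,readout
ball=np.array([569.3,-26.1]); yaw=-1.4352
ex=np.array([np.cos(yaw),np.sin(yaw)]); ey=np.array([-ex[1],ex[0]])
DIR={"A":-ex,"B":-ey,"C":ex,"D":ey}
a=np.arctan2(ey[1],ey[0])/2; Q=[0,np.cos(a),np.sin(a),0]  # tool down, x along D
def fz(): return np.mean([readout.get_contact_force()[2] for _ in range(3)])
def press(k,zc,slip,give=2.5):
    p=ball+76.5*DIR[k]; P=lambda z:[p[0],p[1],z]
    bot.line_to(P(zc+5),rate=80); bot.hold(.2); z0=fz(); z=zc+5; con=None; log=[]
    while True:
        step=1.0 if con is None or z-(con-give-slip)>1 else z-(con-give-slip)
        if con is not None and step<.05: break
        z-=step; bot.line_to(P(z),rate=20); bot.hold(.05); f=fz()-z0; log.append((round(readout.get_ee_pos()[2],2),round(f,1)))
        if con is None and f>1.5: con=z+.5
        if f>16 or z<zc-25 or (con is None and z<zc-8): print("ABORT"); break
    print(k,"down",con,log); log=[]
    for _ in range(10):
        z+=.5; bot.line_to(P(z),rate=20); bot.hold(.05); f=fz()-z0; log.append((round(readout.get_ee_pos()[2],2),round(f,1)))
        if f<.5: break
    print("up",log); bot.line_to(P(140),rate=120); print("clock",readout.get_clock())
E
python3 - <<'E'
from press import *
bot.gripper_to(0)
p=ball+76.5*DIR["A"]; bot.movep([p[0],p[1],150],Q); print(readout.get_clock(),readout.get_ee_pos(),readout.get_width())
press("A",115.5,9)
E
```

```text
3.2583 [559.14089368  48.89690917 150.11676914] -0.19336767169695085
ABORT
A down None [(np.float64(119.57), np.float64(-1.1)), (np.float64(118.43), np.float64(-0.8)), (np.float64(117.44), np.float64(-0.5)), (np.float64(116.44), np.float64(-0.5)), (np.float64(115.47), np.float64(-0.2)), (np.float64(114.46), np.float64(0.2)), (np.float64(113.45), np.float64(-0.9)), (np.float64(112.45), np.float64(-0.5)), (np.float64(111.45), np.float64(0.1)), (np.float64(110.46), np.float64(-0.9)), (np.float64(109.45), np.float64(-0.8)), (np.float64(108.46), np.float64(-0.5)), (np.float64(107.45), np.float64(-1.1)), (np.float64(106.45), np.float64(-0.8))]
up [(np.float64(107.06), np.float64(-0.4))]
clock 8.9
```

```bash
python3 - <<'E'
from h import *
from press import bot,readout
t,s=grab()
for k,g in dict(A=(255.5,188.7),B=(225.4,216.3),C=(267.2,236),D=(296.1,205)).items(): print(k,dark(s,g).round(1))
P=readout.get_ee_pos(); print(P,proj(s,P),proj(s,P-[0,0,19]),readout.get_clock(),readout.get_contact_force())
cv2.imwrite("pics/c2.png",cv2.resize(s["frame"][120:270,180:330,::-1],None,fx=4,fy=4,interpolation=cv2.INTER_CUBIC))
E
```

```text
A [255.5 188.7]
B [225.5 216.3]
C [267.2 236. ]
D [296.1 205.1]
[558.32314263  49.78019397 139.06283674] [255.09354404 169.61210225] [255.21816404 177.18996214] 9.0 [-0.27354922 -0.20137715 -0.30900897]
```

View pics/c2.png

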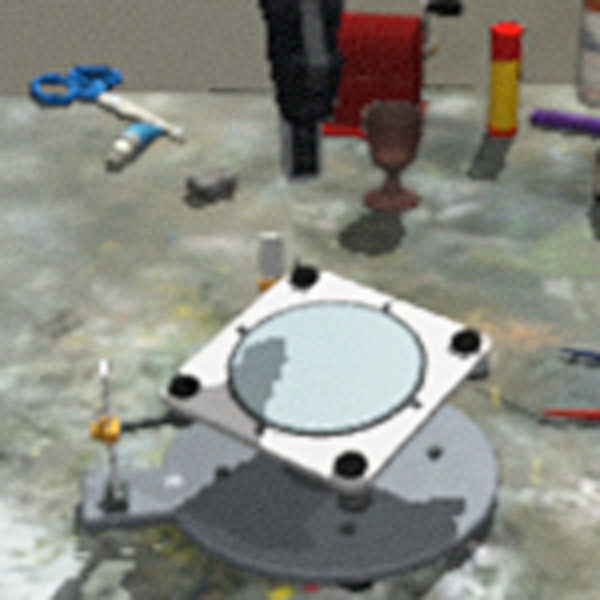

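```bash
python3 - <<'E'
from h import *
from press import bot,readout,Q
from bench import kin
t,s=grab()
P=readout.get_ee_pos();print(P,readout.get_tcp_rot(),Q,readout.get_joint_pos(),kin.solve_ik(P,readout.get_tcp_rot()),readout.get_width(),readout.get_grasp_force())
print(proj(t,P),proj(t,P-[0,0,19]),proj(t,P+[0,0,60]))
a=cv2.resize(t["frame"][100:250,200:350,::-1],None,fx=2.6,fy=2.6,interpolation=cv2.INTER_CUBIC)
b=cv2.resize(s["frame"][40:190,180:330,::-1],None,fx=2.6,fy=2.6,interpolation=cv2.INTER_CUBIC)
cv2.imwrite("pics/c3.png",np.hstack([a,b]))
E
```

```text
[558.21358821  49.76409822 138.88929084] [-1.87892586e-04  9.97704413e-01  6.77121390e-02 -9.67367328e-04] [0, np.float64(0.9977025847454413), np.float64(0.06774623526267462), 0] [-1.26693727e-01  1.95681277e-01  1.71674963e+00 -5.46731250e-06
  1.23113263e+00  1.30857638e+00] [-1.26693727e-01  1.95681277e-01  1.71674963e+00 -5.46731250e-06
  1.23113263e+00  1.30857638e+00] 0.1271818251805293 0.0
[253.22701983 173.08245337] [253.39781097 174.74238913] [252.63631171 167.34130348]
```

View pics/c3.png

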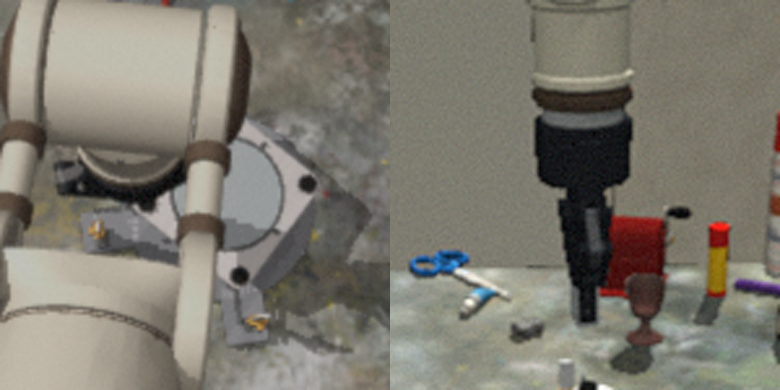

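```bash
python3 - <<'E'
from h import *
from press import bot,readout
from bench import kin
from scipy.spatial.transform import Rotation as R
for th in(50,40,30):
    z=np.array([np.sin(np.radians(th)),0,-np.cos(np.radians(th))]); y=np.array([0,-1.,0]); x=np.cross(y,z)
    q=R.from_matrix(np.c_[x,y,z]).as_quat(); q=[q[3],*q[:3]]; p=[620,30,220]
    if kin.solve_ik(p,q) is not None: break
print(th); bot.movep(p,q); bot.hold(.3)
t,s=grab(); P=readout.get_ee_pos(); print(P,readout.get_tcp_rot(),readout.get_clock())
for f in(t,s): print("tcp",proj(f,P),"tip",proj(f,P+19*z),"body",proj(f,P-54*z))
a=cv2.resize(t["frame"][60:210,180:330,::-1],None,fx=2.6,fy=2.6,interpolation=cv2.INTER_CUBIC)
b=cv2.resize(s["frame"][40:190,200:350,::-1],None,fx=2.6,fy=2.6,interpolation=cv2.INTER_CUBIC)
cv2.imwrite("pics/c4.png",np.hstack([a,b]))
E
```

```text
50
[620.22355283  30.09007368 219.93274928] [-9.71054176e-05  9.06393089e-01  1.43673169e-04  4.22435246e-01] 10.3417
tcp [261.6660246  135.36896572] tip [261.55682841 130.3413595 ] body [261.99864508 150.68346412]
tcp [284.32549985 138.19100968] tip [291.11932469 143.53103829] body [264.44476886 122.56451434]
```

View pics/c4.png

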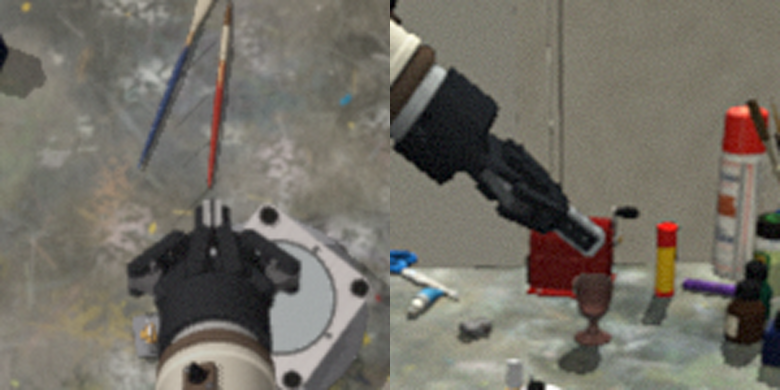

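```bash
sed -i 's/P(140)/P(115)/' press.py; python3 - <<'E'
from press import *
p=ball+76.5*DIR["A"]; bot.movep([p[0],p[1],115],Q); print(readout.get_clock(),readout.get_ee_pos())
press("A",82,9.5)
E
```

```text
11.1417 [559.04372999  50.0266247  114.80407339]
A down 83.5 [(np.float64(86.05), np.float64(1.0)), (np.float64(84.94), np.float64(1.2)), (np.float64(83.98), np.float64(0.8)), (np.float64(83.16), np.float64(2.2)), (np.float64(82.26), np.float64(4.4)), (np.float64(81.34), np.float64(6.0)), (np.float64(80.52), np.float64(7.2)), (np.float64(79.75), np.float64(8.5)), (np.float64(78.81), np.float64(8.7)), (np.float64(77.86), np.float64(8.1)), (np.float64(76.84), np.float64(8.0)), (np.float64(75.81), np.float64(8.1)), (np.float64(74.81), np.float64(8.1)), (np.float64(73.8), np.float64(8.6)), (np.float64(72.79), np.float64(8.0)), (np.float64(72.31), np.float64(7.7))]
up [(np.float64(72.68), np.float64(7.7)), (np.float64(73.05), np.float64(6.7)), (np.float64(73.41), np.float64(6.6)), (np.float64(73.71), np.float64(5.0)), (np.float64(74.0), np.float64(5.8)), (np.float64(74.43), np.float64(4.3)), (np.float64(74.86), np.float64(2.1)), (np.float64(75.34), np.float64(2.4)), (np.float64(75.84), np.float64(2.3)), (np.float64(76.3), np.float64(0.6))]
clock 20.1083
```

```bash
cat >> press.py <<'E'
def quick(k,zfar,zend,exit=105):
    p=ball+76.5*DIR[k]; P=lambda z:[p[0],p[1],z]
    bot.line_to(P(zfar),rate=100); z0=fz(); z=zfar
    while z>zend:
        z=max(z-3,zend); bot.line_to(P(z),rate=20); f=fz()-z0; print(k,round(readout.get_ee_pos()[2],2),round(f,1))
        if f>16: print("ABORT"); break
    bot.line_to(P(zend+8),rate=30); bot.line_to(P(exit),rate=120); print("clock",readout.get_clock())
E
python3 - <<'E'
from press import *
p=ball+76.5*DIR["D"]; bot.movep([p[0],p[1],115],Q); print(readout.get_clock())
quick("D",80,67)
bot.movep([540,-230,170],Q)
from h import *
t,s=grab()
print(readout.get_clock())
for n,f in(("t",t),("s",s)): np.save(n+".npy",f,allow_pickle=True)
P={}
gt={"A":(256,177.6),"B":(291.9,205.8),"C":(318.1,170.3),"D":(283,142.5)}; gs={"A":(255.5,191.5),"B":(225.4,213.5),"C":(267.2,233.),"D":(296.1,208)}
for k in "ABCD":
    a=dark(t,gt[k]); b=dark(s,gs[k]); P[k],e=tri([ray(t,a),ray(s,b)]); print(k,a.round(1),b.round(1),P[k].round(1),round(e,2))
print(frame_fit(P))
cv2.imwrite("pics/c5.png",np.hstack([cv2.resize(s["frame"][175:245,195:265,::-1],None,fx=8,fy=8,interpolation=cv2.INTER_CUBIC),cv2.resize(t["frame"][175:235,228:248,::-1],None,fx=11,fy=560/60,interpolation=cv2.INTER_CUBIC)]))
E
```

```text
20.6167
D 77.52 2.0
D 75.11 5.3
D 72.77 6.5
D 70.26 7.4
D 69.46 6.8
clock 23.3833
24.4583
A [254.9 177.8] [255.1 191.8] [557.7  47.   84. ] 0.26
B [291.6 205.2] [225.7 214.1] [493.1 -38.2  78.6] 1.08
C [317.9 169.3] [267.6 232.6] [ 579.  -103.5   75.5] 1.0
D [281.6 142.5] [296.4 205.8] [644.2 -18.2  83.4] 1.14
(array([569.06948321, -26.81908152,  56.42560078]), np.float64(-1.4306769119771592), np.float64(-0.05528444136762068), np.float64(0.030988601141071624), np.float64(152.18692193582075), np.float64(152.44684461917072), array([-0.02338324, -0.05907373,  0.99797972]))
```

View pics/c5.png

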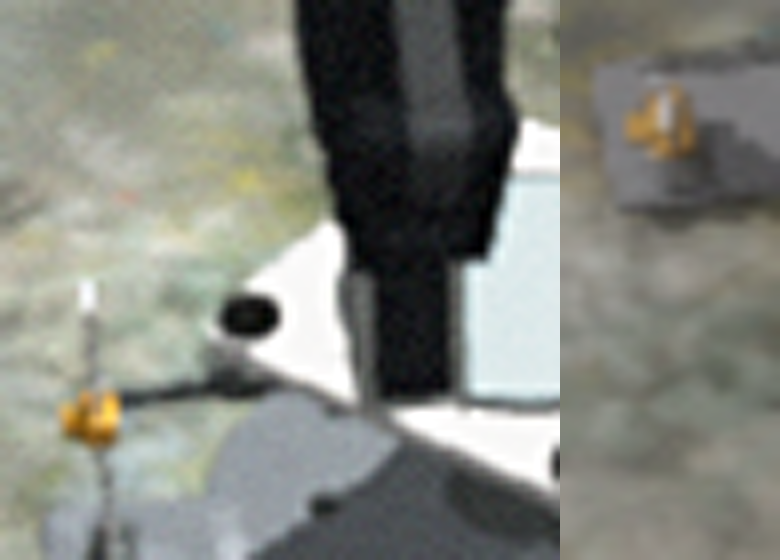

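```bash
cat > look.py <<'E'
from h import *
from press import readout
def look(name=None):
    t,s=grab(); P={}
    gt={"A":(255,177.6),"B":(291.6,205.2),"C":(317.9,169.3),"D":(281.6,142.5)}; gs={"A":(255.5,191.8),"B":(225.7,214.1),"C":(267.6,232.6),"D":(296.4,205.8)}
    for k in "ABCD":
        a=dark(t,gt[k]); b=dark(s,gs[k]); P[k],e=tri([ray(t,a),ray(s,b)]); print(k,a.round(1),b.round(1),P[k].round(1),round(e,2))
    ball,yaw,ta,tb,l1,l2,n=frame_fit(P); print(ball.round(1),round(yaw,4),"ta,tb",ta,tb,"pointer z A,B",60-124*np.sin(ta),60-124*np.sin(tb))
    ex=np.array([np.cos(yaw),np.sin(yaw),0]);ey=np.array([-ex[1],ex[0],0])
    for k,g1,g2,ax,sd in(("A",(236.6,189.1),(247,191.5),-ex,-ey),("B",(298.7,224),(206,227),-ey,ex)):
        b1=brass(t,g1);b2=brass(s,g2);Q,e=tri([ray(t,b1[0]),ray(s,b2[0])]);d=Q-ball
        print(k,b2[0].round(2),b2[1],[int(v) for v in b2[2]],"tri rad,side,z",(d@ax).round(1),(d@sd).round(1),(d[2]+60).round(1),e.round(2))
        for r in (118,121): print("  r",r,[(z,proj(s,ball+r*ax+14.5*sd+[0,0,z-60]).round(2).tolist()) for z in(55,60,65,98)])
        th=ta if k=="A" else tb; print("  tip pix",proj(s,ball+124*ax*np.cos(th)+[0,0,-124*np.sin(th)]).round(1))
    if name: cv2.imwrite(name,np.hstack([cv2.resize(s["frame"][y:y+40,x:x+40,::-1],None,fx=10,fy=10,interpolation=cv2.INTER_CUBIC) for x,y in((232,172),(192,202))]))
    print("clock",readout.get_clock())
E
python3 - <<'E'
from press import *; from look import look
bot.movep([690,-230,170],Q); look("pics/c6.png")
E
```

```text
A [254.9 177.8] [256.1 190.7] [558.6  47.1  86.5] 1.13
B [291.6 205.2] [225.7 214.1] [493.1 -38.2  78.6] 1.08
C [317.9 169.2] [267.7 232.6] [ 579.  -103.6   75.6] 1.03
D [281.7 142.6] [296.4 205.8] [644.2 -18.2  83.4] 1.19
[569.2 -26.4  57.1] -1.4365 ta,tb -0.0713348815336419 0.031241420163425036 pointer z A,B 68.83802523237635 56.126694046257434
A [247.   190.79] 14 [245, 250, 190, 192] tri rad,side,z 121.8 16.2 64.5 1.2
  r 118 [(55, [247.52, 194.99]), (60, [247.47, 193.2]), (65, [247.42, 191.41]), (98, [247.08, 179.31])]
  r 121 [(55, [247.36, 194.39]), (60, [247.31, 192.61]), (65, [247.26, 190.81]), (98, [246.91, 178.74])]
  tip pix [253.  188.4]
B [206.25 226.97] 36 [203, 209, 224, 230] tri rad,side,z 120.7 12.7 61.4 1.95
  r 118 [(55, [206.86, 229.99]), (60, [206.68, 228.02]), (65, [206.49, 226.04]), (98, [205.24, 212.68])]
  r 121 [(55, [205.43, 230.12]), (60, [205.24, 228.16]), (65, [205.05, 226.18]), (98, [203.77, 212.81])]
  tip pix [203.8 225.9]
clock 25.2083
```

View pics/c6.png

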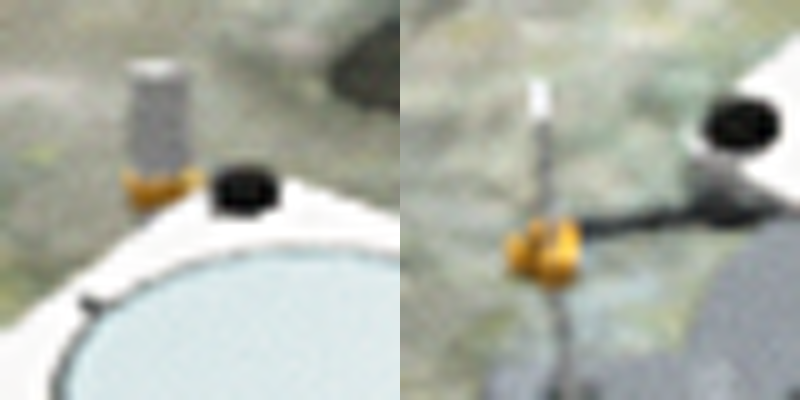

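```bash
sed -i 's/ball=c-24\*n/ball=c-22\*n/' h.py; python3 - <<'E'
from h import *
fs=[vision.grab_frame("side")["frame"].astype(float) for _ in range(4)]; f=np.mean(fs,0)
g=f.mean(2); sat=f[:,:,0]-f[:,:,2]
np.set_printoptions(linewidth=200)
print("B scale cols 204-207 rows 206-220\n",g[206:220,204:208].round().astype(int).T)
print("A scale cols 244-252 rows 174-186\n",g[174:187,244:252].round().astype(int).T)
print("B R-B rows 220-233 cols 201-212\n",sat[220:234,201:213].round().astype(int))
print("A R-B rows 185-196 cols 242-254\n",sat[185:197,242:255].round().astype(int))
print("needle B gray rows 218-230 cols 208-220\n",g[218:231,208:221].round().astype(int))
E
```

```text
B scale cols 204-207 rows 206-220
 [[188 186 188 199 203 195 193 194 187 182 180 187 182 177]
 [191 186 188 204 238 244 244 223 172 154 156 160 153 148]
 [194 185 188 203 226 236 238 213 157 133 135 138 127 136]
 [193 184 187 195 185 180 183 188 176 151 141 144 148 164]]
A scale cols 244-252 rows 174-186
 [[160 152 150 151 169 161 163 174 163 158 150 149 143]
 [157 154 148 151 194 170 141 147 139 133 128 128 126]
 [153 152 146 155 205 176 125 123 126 124 127 128 128]
 [156 154 148 154 217 187 127 123 126 124 129 127 125]
 [158 150 149 156 210 182 128 126 126 127 128 126 128]
 [157 152 151 157 185 160 125 121 124 125 126 125 125]
 [153 153 157 158 173 154 135 135 136 134 137 138 132]
 [156 156 158 160 167 162 163 160 156 155 155 154 149]]
B R-B rows 220-233 cols 201-212
 [[ 13  18  19  24  19   8   8  11  10  15  13  13]
 [ 15  16  17  22  17   9   4   6   8  10  14  13]
 [ 14  18  16  16  12   2  -2   1   4   7   9   9]
 [ 10  12   9  10  30  15  13  29  16  -1  -2   0]
 [  2   6   6  24  97  73  53 103  76  -1  -6  -4]
 [  2  34  65  66 109  88  86 162 141   8  -7  -4]
 [  4  60 126
[... 1146 characters left out ...]
89 190 184 179 174 178 182 182 166 140]
 [179 187 192 197 195 187 176 171 175 180 182 158 130]
 [178 182 187 193 196 190 184 180 177 179 177 160 129]
 [168 171 177 183 190 195 196 190 179 171 168 161 134]
 [178 166 167 166 174 180 175 165 147 133 128 129 102]
 [172 150 134 130 134 136 124 114  95  73  66  64  57]
 [161 127  76  68  71  76  65  62  56  54  68  78  79]
 [174 143  75  75  80  97 109 118 121 121 132 139 140]
 [184 177 130 140 150 151 154 153 150 148 152 158 161]
 [182 192 171 162 155 160 165 164 161 161 156 156 165]
 [131 153 165 163 150 149 162 174 177 172 164 167 173]
 [ 80 116 154 168 170 171 173 182 190 184 177 172 174]
 [ 98 137 174 189 196 199 198 197 200 195 183 174 173]]
```

```bash
sed -i 's/z=max(z-3,zend); bot.line_to(P(z),rate=20);/z=max(z-4,zend); bot.line_to(P(z),rate=20); bot.hold(.15);/' press.py; python3 - <<'E'
from press import *; from look import look
p=ball+76.5*DIR["D"]; bot.movep([p[0],p[1],105],Q)
quick("D",78.2,66.2)
p=ball+76.5*DIR["A"]; bot.movep([p[0],p[1],105],Q)
quick("A",78,68.4)
bot.movep([690,-230,170],Q); look("pics/c7.png")
E
```

```text
D 74.45 -0.6
D 71.11 3.9
D 67.85 6.4
clock 29.0583
A 74.55 0.8
A 70.78 5.9
A 69.32 7.1
clock 32.1917
A [254.4 177.8] [256.3 191.5] [559.1  48.2  83.6] 1.16
B [291.3 204.9] [225.7 213.2] [493.5 -37.5  80.5] 0.82
C [317.8 168.8] [267.8 231.1] [ 579.4 -102.9   78.8] 0.91
D [281.1 142.6] [296.5 206.3] [644.7 -17.   81.4] 1.19
[569.2 -26.6  59.1] -1.4373 ta,tb -0.03205811827947097 0.005911402837714586 pointer z A,B 63.97452579979033 59.26699031727269
A [247.47 190.82] 17 [245, 251, 190, 192] tri rad,side,z 121.9 15.8 62.2 1.97
  r 118 [(55, [247.51, 194.29]), (60, [247.46, 192.5]), (65, [247.41, 190.7]), (98, [247.06, 178.57])]
  r 121 [(55, [247.35, 193.69]), (60, [247.3, 191.9]), (65, [247.25, 190.11]), (98, [246.9, 178.01])]
  tip pix [253.  189.4]
B [206.2  226.89] 35 [203, 209, 224, 230] tri rad,side,z 120.6 12.7 59.5 1.91
  r 118 [(55, [206.74, 229.2]), (60, [206.56, 227.23]), (65, [206.37, 225.25]), (98, [205.12, 211.85])]
  r 121 [(55, [205.31, 229.34]), (60, [205.12, 227.37]), (65, [204.93, 225.39]), (98, [203.64, 211.98])]
  tip pix [203.5 223.9]
clock 33.4917
```

View pics/c7.png

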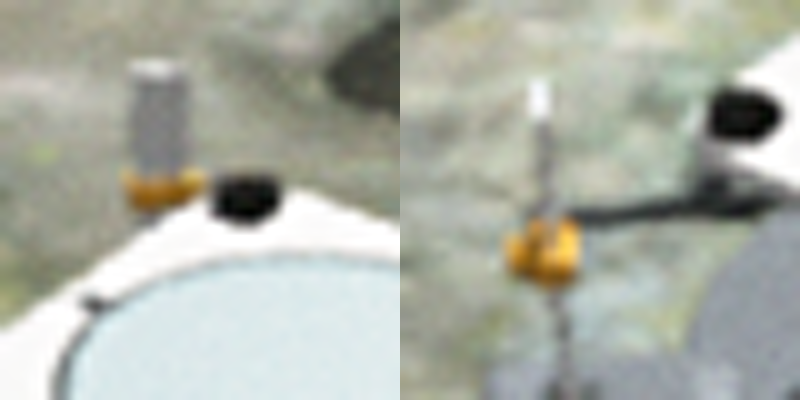

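```bash
python3 - <<'E'
from bench import ticket,bot
bot.hold(.3); print(ticket.sign_off())
E
```

```text
the job is handed in; nothing more can be done
None
```

The job is handed in at about 34 s of the 45 s. By camera, pointer A rests at about 64.0 mm (rider estimates 62.2 to 64.2 mm) and pointer B at about 59.3 mm (rider estimates 59.3 to 61.0 mm). Both are inside the 2.5 mm tolerance, the most force I read was about 9 N, only pads A and D were pressed, and the arm was clear of everything; the judge's verdict was not returned.

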